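Pin the drying rack's arms onto their post

ROBOT

A 6-joint arm with a two-finger parallel gripper is mounted at the origin on the work surface. World frame = base frame: x ahead of the robot, y to its left, z up, the work surface at z = 0. Lengths are in mm, angles in rad, forces in N, time in s.
With the tool pointing down it reaches from about 350 to 875 mm from the base axis. Payload 4.2 kg.
Tool frame: the origin (TCP) lies at the very end of the fingers, on their centre line; the grasp point (between the pads) lies 19 mm behind it; y points along the fingers, z is the direction in which the jaws open and shut, and the axes are right-handed (so a half turn about y gives the same grasp; the last joint's range is limited). The gripper opens to 85 mm and grips with 20 to 120 N. Pads are 22 mm wide; open, the fingers measure 114 mm over their backs; the gripper's body (76 mm by 85 mm) begins 54 mm behind the grasp point. The pads swing forward as they close: fully open they stand 13 mm farther back than shut.
Start: joints at [1.608, 0.385, 0.008, 0, -1.194, -0.259], TCP at [137.46, 609.675, 231.312] pointing down, gripper open.
Joint ranges: [-3.14, 3.14], [-1.21, 2.06], [-1.07, 1.41], [-3.16, 2.05], [-2.99, -0.16], [-3.1, 3.1]. Speed limits (rad/s): [2.79, 2.79, 3.14, 3.14, 3.14, 3.14].

INTERFACE

Orientations are given as a unit quaternion [x, y, z, w].
In Python, from bench import arm gives the robot as it stands.
- The arm moves only by the shell command python3 -m creep 'ROWS'. ROWS is JSON, a list of rows, each an object with "delta_pos": the shift along the tool's x, y, z in mm, a list of three; "rot": the turn, a rotation vector about the tool's x, y, z in rad, a list of three; "jaw": the finger opening in mm, from 0 to 85.4. A call has exactly 10 rows; each row shifts and turns the commanded pose from where the row before left it, along the tool's axes as they then stand; what a row does not reach is not made up. A row lasts 1/12 s, in which the tool goes at most 41.7 mm and 7.16 degrees, less where a joint would pass 70% of its speed; a pose out of reach is approached as far as the arm can. A call is refused whole if a number of a shift passes 41.7 or a number of a turn 0.125, either way. A call with a gripper value outside its range is refused whole. The fingers move at their own pace and stop on an object; the grip force is fixed at half the most. Time passes only in rows, so rows that do not move let the fingers close, or fill a call up. It gives the time, the measured TCP pose, the force and the opening at its end, in the units of the state.
- arm.read_state(): the state, without advancing time (a new reading comes with each control period).
- arm.get_image(name): name is "scene" or "top" or "wrist"; returns the picture (480x640x3 uint8, red, green, blue); there is no depth.
- arm.calibration(name): a dict with "intrinsics" (3x3 intrinsics, pixels), "dist_coeffs" ([k1, k2, p1, p2, k3] as OpenCV has them; the pictures are not rectified), "R" (3x3) and "t" (3): a world point X has camera coordinates R X + t. Camera axes: x right, y down, z forward; pixel columns grow to the right and rows downward; lengths in mm; the calibration is good to about 2 mm. A picture is of the moment at which its call begins: read the wrist's pose just before it. calibration takes no time and is no camera call; for the wrist camera it gives the pose at the moment of the call.
- arm.job_done(): hands the job in, once; it reports no verdict.
Trained networks look in the newest picture that a camera, given by its name, has taken for a name from the list of things; names that differ only in an ending like _2 or _b are one class to them, and where a whole thing is asked for, a point or a joint stands for the part that bears it (a point fixed in the world has none). Each returns a list of dicts, best first, with "p" (0 to 1); they miss things now and then, are a little off and sometimes report something else, mostly with a low value. They report only what shows in the picture. A call takes as long as a camera call. They do not tell look-alikes from the thing itself.
- arm.find_in(camera, target): "location" ([column, row] in pixels, amid what is visible of it).
- arm.masks_of(camera, target): "pixels" (480x640 bool, what is visible of it) and "location" ([column, row] in pixels, amid what is visible of it).
The state is a dict: "clock": time; "joints": joint angles; "joint_vel": joint speeds; "joint_efforts": joint torques, N m; "position": TCP position; "ee_rot": TCP orientation; "contact_force": force on the tool from outside, world axes, zero at the start; "wrist_torque": the same for the moment, N m; "gripper_width": finger opening in mm.
Only numpy, scipy, OpenCV 4.12 (cv2) and the standard library are available. Lean on these libraries where they do the work, as an engineer would, in place of code of your own. Each camera call takes 0.05 s, during which the arm holds its last target. There are 200 camera calls.

TASK

Lock the folded drying rack so that the wind cannot lift its arms off the post: push the linch pin level, loop side up, through the cross hole near the top of the post until its head is fully home, then swing its sprung wire loop up over the post's end and down until it snaps shut on the pin's tip. Feel for the hole and work with a light hand: force neither the pin nor the post. Let go at the end, and leave the plug and the scoops where they are.

Things in the scene. Friction and masses are not known exactly. Their poses are not given: they have to be found in the camera images.
- stand_foot (a point): foot of the rack's stand, a 100 x 100 x 6 mm plate fixed on the ledge with an upright round post, 25 mm in diameter, at its middle. Point: on the post's axis at ledge height. z up; x = level direction of the post's cross hole, which goes right through (the -x side faces the robot). The round hole is 10.2 mm wide; its mouth on the post's side is 12.5 mm from the post's axis.
- post_line (a point): the same axis, 100 mm above the ledge. The post screws up and down in its foot to level the rack, so the hole's axis is 85 to 115 mm above the ledge and is NOT measured: feel or look for it. The post's flat top is always 22 mm above the hole's axis. Under the hole a 28 mm wide sleeve reaches up to 8 mm, and 38 mm wide arm hubs to 25 mm, below the hole's axis. The post does not give.
- rack_side (a point): point on the ledge under the middle of the rack's three folded arms, 180 mm from the post: 18 mm wide, stacked one above another, running level from the post over this point to 364 mm out. They keep 25 mm below the hole's axis; the wooden pegs on them reach up to 1 mm above it. Nothing here moves.
- pin_head (a point): centre of the head of the linch pin, which lies level on the ledge (point 11 mm up), about 0.12 kg. Head: steel block 24 long (x) x 14 wide (y) x 22 mm high (z), flat sides to grip. +x points along the shank, z up. The shank is round, 9 mm in diameter, on this axis, from 12 to 54 mm ahead; its last 4 mm taper to a 6.4 mm wide flat nose. Home = the head's front touches the post.
- pin_shank (a point): point on the shank's axis 24.5 mm ahead of the head's centre: it lies on the post's axis when the pin is home. Same axes as pin_head. Over 50 N between the pin and the post, or between the robot and the post, counts as forcing; a push on the loop's bar is doubled or trebled there by leverage. In the hole the loosely fitting pin may rock by 0.1 rad.
- loop_bar (a point): middle of the bar at the end of the pin's loop: a stiff U of 5 mm wire, 40 mm wide, hinged about the pin's y axis at an ear 18 mm behind and 7 mm above the head's centre; the bar (along y, straight for 22 mm) is 64 mm from the hinge. Open, it leans back and up behind the head; shut, it lies on the shank's upper side, 8 mm short of the nose, the post inside the loop.
- loop (a joint): angle swung by the loop in rad: 0 = open against its stop, leaning 36 degrees back from upright behind the head (as at the start); 0.63 = upright; 2.2 = shut, legs along the shank. Sprung over centre: up to 1.7 rad the spring drives it back open (about 2.2 N at the bar up to 1 rad, less towards 1.7), beyond 1.7 rad it snaps shut by itself. Push the bar along its arc: pushed straight across it may jam.
- plug: black silicone drain plug on the ledge, 54 mm across, 29 mm high; origin at the centre of its underside. Leave alone.
- scoop_small_mid (a point): small turquoise water scoop, 95 mm across, 58 mm high, flat handle reaching 136 mm along its -x; point at its centre, 29 mm up. Leave alone.
- scoop_large_mid (a point): large turquoise water scoop, 112 mm across, 68 mm high, flat handle reaching 161 mm along its -x; point at its centre, 34 mm up. Leave alone.
Things that resemble listed ones, but are neither listed nor needed, are in the scene too. What is shaped like the part that bears pin_head but black or orange is not meant.

How it is judged (in metres and radians):
On the way:
1. the pin is through the cross hole with its head home against the post, its loop still open (horizontal distance between pin_shank and stand_foot below 0.003 m and angle between the x axis of pin_shank and the x axis of stand_foot, either way round below 0.2 rad and z of pin_shank in the frame of stand_foot between 0.082 and 0.118 m and value of joint loop below 1.5 rad), for 0.2 s.
At the end, for the whole second after the job is handed in: The pin sits in the cross hole with its head home against the post (within 3 mm), level along the hole within 0.2 rad and its loop side up, the loop is shut over the post's end (joint above 2.12 rad), everything is let go, and the plug and both scoops are within 20 mm of where they were (horizontal distance between pin_shank and stand_foot below 0.003 m and angle between the x axis of pin_shank and the x axis of stand_foot, either way round below 0.2 rad and z of pin_shank in the frame of stand_foot between 0.082 and 0.118 m and value of joint loop above 2.12 rad and angle between pin_shank's own z axis and vertical below 0.25 rad and distance of each of plug, scoop_small_mid, scoop_large_mid from where it was at the start of the episode below 0.02 m); the robot touches nothing.
It fails at once if the pin is forced against the post or rack (over 50 N) (contact force between pin and stand above 50 N).
It fails at once if the robot leans on the post or rack (over 50 N) (contact force between any of the arm, the fingers and stand above 50 N).
It fails at once if the plug or a scoop is knocked away (over 30 mm) (distance of any of plug, scoop_small_mid, scoop_large_mid from where it was at the start of the episode above 0.03 m).
It also fails if it takes over 64 s, if anything falls off the work surface, if the arm or the gripper's body presses on something with over 40 N, if the wrist force passes 120 N, or if a joint passes its speed limit or range.

## Working session

There is one attempt and no reset: what is moved stays moved. The work goes in short steps, Python scripts to look and compute and a shell command to move; the robot and the scene stay as the last step left them, time stands still between calls to the robot, and variables do not carry over. Pictures are saved under pics/ and viewed, about 8 in all and at most 12, crops included, and the job is handed in when it is done.

```bash
mkdir -p pics; ls; cat > h.py <<'E'
import numpy as np, cv2
from bench import arm
from scipy.spatial.transform import Rotation as Rn
def shot(n,f,crop=None,s=1):
    im=arm.get_image(n); 
    if crop: c0,r0,c1,r1=crop; im=im[r0:r1,c0:c1]
    if s!=1: im=cv2.resize(im,None,fx=s,fy=s,interpolation=cv2.INTER_CUBIC)
    cv2.imwrite('pics/'+f,im[:,:,::-1])
def cal(n):
    c=arm.calibration(n); return [np.array(c[k],float) for k in('intrinsics','dist_coeffs','R','t')]
def ray(n,px):
    K,d,R,t=cal(n); u=cv2.undistortPoints(np.array([[px]],float),K,d)[0,0]
    return -R.T@t, R.T@np.array([u[0],u[1],1])
def onz(n,px,z):
    o,v=ray(n,px); return o+v*(z-o[2])/v[2]
def proj(n,X):
    K,d,R,t=cal(n); return cv2.projectPoints(np.array(X,float).reshape(-1,1,3),cv2.Rodrigues(R)[0],t,K,d)[0][:,0]
def tri(obs):
    A=np.zeros((3,3));b=np.zeros(3)
    for n,px in obs:
        o,v=ray(n,px);v/=np.linalg.norm(v);P=np.eye(3)-np.outer(v,v);A+=P;b+=P@o
    return np.linalg.solve(A,b)
def st():
    s=arm.read_state();print('t',s['clock'],'p',np.round(s['position'],1),'F',np.round(s['contact_force'],1),'w',round(s['gripper_width'],1),'j',np.round(s['joints'],3));print(np.round(Rn.from_quat(s['ee_rot']).as_matrix(),3).tolist());return s
E
python3 - <<'E'
from h import *
st()
a=arm.get_image('scene');b=arm.get_image('top')
cv2.imwrite('pics/s.png',a[:,:,::-1]);cv2.imwrite('pics/t.png',b[:,:,::-1])
for n in('scene','top'):
    arm.get_image(n)
    for k in('stand_foot','pin_head','loop_bar','plug','scoop_small_mid','scoop_large_mid','rack_side'):
        print(n,k,[(np.round(x['location']),round(x['p'],2)) for x in arm.find_in(n,k)][:4])
E
```

```text
pics
t 0.0 p [137.3 609.1 230.2] F [ 1.  -0.2 -1.8] w 85.7 j [ 1.608  0.386  0.007 -0.    -1.194 -0.259]
[[-0.975, -0.0, -0.22], [0.22, -0.002, -0.975], [-0.0, -1.0, 0.002]]
scene stand_foot [(array([389., 218.]), 0.9)]
scene pin_head [(array([389., 152.]), 0.85), (array([324., 150.]), 0.84), (array([373., 183.]), 0.54)]
scene loop_bar [(array([368., 178.]), 0.56), (array([312., 142.]), 0.46)]
scene plug [(array([348., 360.]), 0.87)]
scene scoop_small_mid [(array([249., 321.]), 0.8)]
scene scoop_large_mid [(array([264., 437.]), 0.82)]
scene rack_side [(array([389., 220.]), 0.86)]
top stand_foot [(array([261., 223.]), 0.93)]
top pin_head [(array([156., 285.]), 0.85), (array([204., 271.]), 0.56)]
top loop_bar [(array([137., 296.]), 0.66), (array([211., 356.]), 0.63), (array([217., 272.]), 0.48)]
top plug [(array([388., 170.]), 0.88)]
top scoop_small_mid [(array([433., 257.]), 0.84)]
top scoop_large_mid [(array([494., 169.]), 0.82)]
top rack_side [(array([262., 223.]), 0.63)]
```

View pics/s.png

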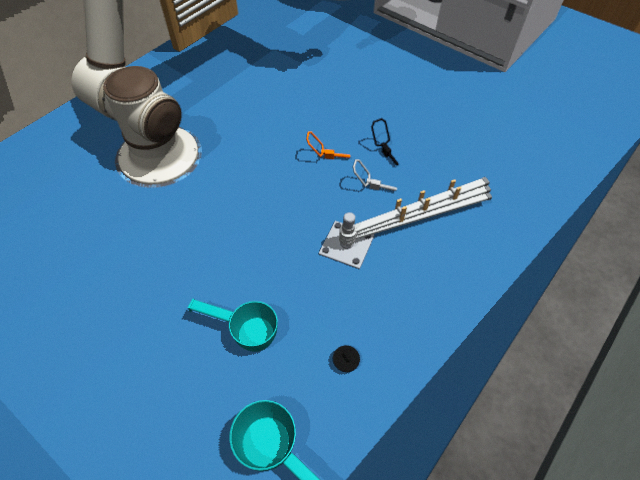

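View pics/t.png

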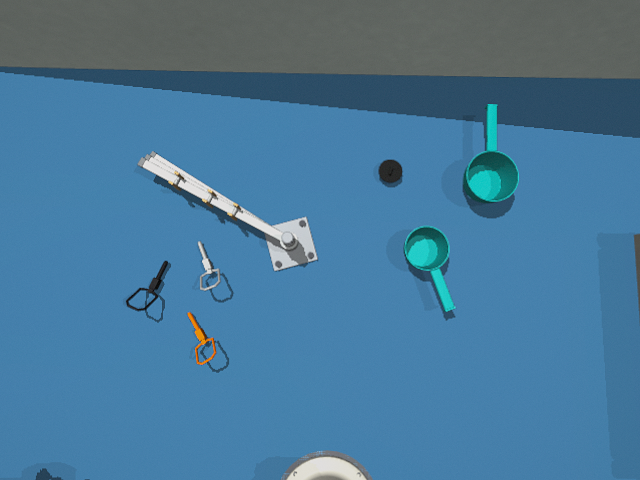

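Look-alikes: the black pin, scene (384,150) / top (150,290); the orange pin, (327,153) / (200,335); and the steel pin, (373,183) / (207,265). I choose the steel one and check it in a close crop, along with the post.

```bash
python3 - <<'E'
from h import *
a=cv2.imread('pics/s.png');b=cv2.imread('pics/t.png')
f=lambda im,c,r:cv2.resize(im[r-30:r+30,c-40:c+40],(400,300),interpolation=cv2.INTER_CUBIC)
cv2.imwrite('pics/c.png',np.vstack([np.hstack([f(a,373,180),f(a,347,235)]),np.hstack([f(b,208,268),f(b,290,243)])]))
print(onz('top',(207,262),11),onz('scene',(374,183),11),onz('top',(290,244),6),onz('scene',(347,245),6))
for n in('top','scene'): print(n,np.round(ray(n,(0,0))[0]),cal(n)[0][0,0])
for p in((0,0),(640,0),(0,480),(640,480)): print(onz('top',p,0)[:2].round())
print(onz('top',(388,170),0),onz('top',(433,257),29),onz('top',(494,180),34))
E
```

```text
[502.58337207 266.50530701  11.        ] [495.47928921 268.03643476  11.        ] [546.01915526  86.12106667   6.        ] [552.58060885  83.21938301   6.        ]
top [ 423.   24. 1041.] 469.42394805873226
scene [ 883. -431.  949.] 491.549854998289
[1111.  779.]
[1147. -734.]
[ 46. 672.]
[  61. -660.]
[ 720.5839579  -132.77750575    0.        ] [ 520.25904531 -225.83181759   29.        ] [ 692.47371779 -361.40020685   34.        ]
```

View pics/c.png

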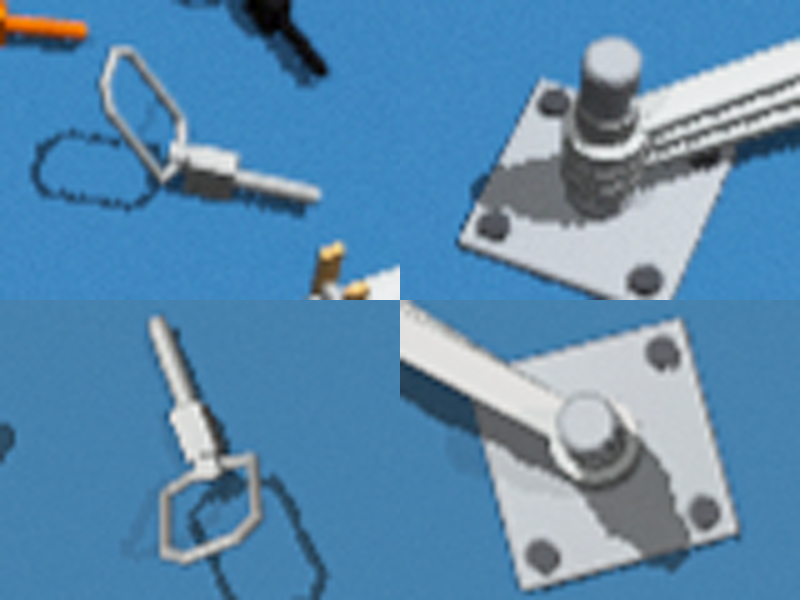

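Close crop: the steel pin has a bright block head, its shank pointing up and left in the top view, and its loop leaning back. It is the right one; the orange and black pins are separate. Next I work out the wrist camera's offset and the hover move.

```bash
cat >> h.py <<'E'
def goal(p,yaw=None,pitch=0):
    """print rotvec (tool axes) to get jaws perpendicular to yaw, then shift in tool axes after the turn"""
    s=arm.read_state();R=Rn.from_quat(s['ee_rot']).as_matrix();T=R
    if yaw is not None:
        c,q=np.cos(yaw),np.sin(yaw);T=Rn.from_euler('y',pitch).as_matrix()
        B=np.array([[-1,0,0],[0,0,-1],[0,-1,0.]]).T  # tool x=-X, tool y=-Z, z=-Y
        T=Rn.from_euler('z',yaw).as_matrix()@Rn.from_euler('y',pitch).as_matrix()@B
    d=np.array(p)-s['position']
    print('rot',np.round(Rn.from_matrix(R.T@T).as_rotvec(),4),'shift before turn',np.round(R.T@d,2),'after',np.round(T.T@d,2))
E
python3 - <<'E'
from h import *
s=arm.read_state();R=Rn.from_quat(s['ee_rot']).as_matrix()
o,v=ray('wrist',(320,240));print('cam in tool',R.T@(o-s['position']),R.T@v,cal('wrist')[0][0,0])
print(np.degrees(np.arctan2(*( (onz('top',(199,241.6),11)-onz('top',(207,264.4),11))[[1,0]]))))
goal((440,245,230),0.33)
E
```

```text
cam in tool [ -75.20984308 -142.85539647    0.48386927] [0.29125207 0.95664897 0.01036189] 405.55748894001954
21.698668518484922
rot [ 1.000e-04 -5.517e-01 -0.000e+00] shift before turn [-375.36    1.33  289.23] after [-168.06    1.35  443.06]
```

```bash
python3 -m creep '[{"delta_pos":[-21,0,13],"rot":[0,0,0],"jaw":50},{"delta_pos":[-21,0,13],"rot":[0,0,0],"jaw":50},{"delta_pos":[-21,0,13],"rot":[0,0,0],"jaw":50},{"delta_pos":[-21,0,13],"rot":[0,0,0],"jaw":50},{"delta_pos":[-21,0,13],"rot":[0,0,0],"jaw":50},{"delta_pos":[-21,0,13],"rot":[0,0,0],"jaw":50},{"delta_pos":[-21,0,13],"rot":[0,0,0],"jaw":50},{"delta_pos":[-21,0,13],"rot":[0,0,0],"jaw":50},{"delta_pos":[-21,0,13],"rot":[0,0,0],"jaw":50},{"delta_pos":[-21,0,13],"rot":[0,0,0],"jaw":50}]'
python3 -m creep '[{"delta_pos":[-21,0,13],"rot":[0,0,0],"jaw":50},{"delta_pos":[-21,0,13],"rot":[0,0,0],"jaw":50},{"delta_pos":[-21,0,13],"rot":[0,0,0],"jaw":50},{"delta_pos":[-21,0,13],"rot":[0,0,0],"jaw":50},{"delta_pos":[-21,0,13],"rot":[0,0,0],"jaw":50},{"delta_pos":[-21,0,13],"rot":[0,0,0],"jaw":50},{"delta_pos":[-21,0,13],"rot":[0,0,0],"jaw":50},{"delta_pos":[-21,0,13],"rot":[0,0,0],"jaw":50},{"delta_pos":[-21,0,13],"rot":[0,0,0],"jaw":50},{"delta_pos":[-21,0,13],"rot":[0,0,0],"jaw":50}]'
python3 -m creep '[{"delta_pos":[0,0,0],"rot":[0,-0.1,0],"jaw":50},{"delta_pos":[0,0,0],"rot":[0,-0.1,0],"jaw":50},{"delta_pos":[0,0,0],"rot":[0,-0.1,0],"jaw":50},{"delta_pos":[0,0,0],"rot":[0,-0.1,0],"jaw":50},{"delta_pos":[0,0,0],"rot":[0,-0.1,0],"jaw":50},{"delta_pos":[0,0,0],"rot":[0,-0.05,0],"jaw":50},{"delta_pos":[0,0,0],"rot":[0,0,0],"jaw":50},{"delta_pos":[0,0,0],"rot":[0,0,0],"jaw":50},{"delta_pos":[0,0,0],"rot":[0,0,0],"jaw":50},{"delta_pos":[0,0,0],"rot":[0,0,0],"jaw":50}]'
python3 - <<'E'
from h import *
st();shot('wrist','w1.png')
for k in ('pin_head','stand_foot'):print([(np.round(x['location']),round(x['p'],2)) for x in arm.find_in('wrist',k)])
E
```

```text
clock: 1.73
position: [314.4, 435.8, 231.5]
ee_rot: [0.078, 0.703, -0.703, -0.078]
contact_force: [0.0, -0.8, -0.1]
gripper_width: 49.7
clock: 2.57
position: [490.8, 262.7, 231.5]
ee_rot: [0.078, 0.703, -0.703, -0.078]
contact_force: [0.6, -0.0, 0.3]
gripper_width: 49.7
clock: 3.4
position: [490.0, 263.7, 231.4]
ee_rot: [-0.115, 0.698, -0.698, 0.115]
contact_force: [-0.3, 1.0, 0.1]
gripper_width: 49.9
t 3.4 p [490.  263.7 231.4] F [-0.3  1.   0.1] w 49.9 j [ 0.785  0.268 -0.163 -0.    -1.14   1.113]
[[-0.947, 0.0, 0.322], [-0.322, 0.0, -0.947], [-0.0, -1.0, -0.0]]
[(array([313., 218.]), 0.94), (array([263., 350.]), 0.8), (array([175., 213.]), 0.56)]
[(array([486., 175.]), 0.68), (array([313., 218.]), 0.2)]
```

View pics/w1.png

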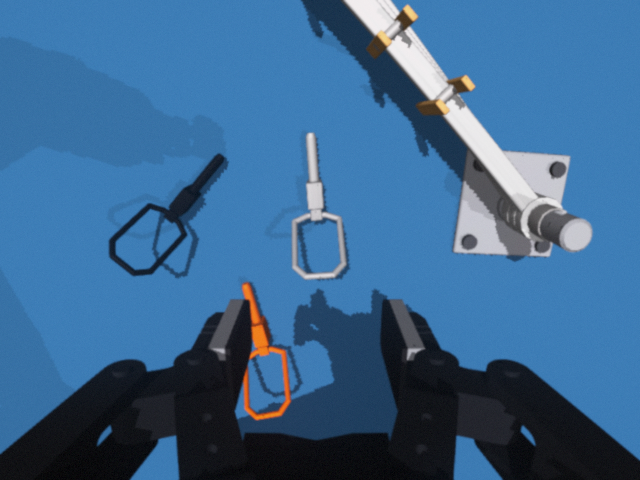

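Wrist view: the steel pin's head is centred at about (315,196) with its nose at (310,134). The loop is open towards the gripper, and the rack post stands clear to the right at (575,235).

```bash
python3 - <<'E'
from h import *
m=arm.masks_of('wrist','pin_head')
for x in m:
    print(x['p'],x['location'],x['pixels'].sum())
h=onz('wrist',(315,196),15);n=onz('wrist',(310.5,136),11)
# refine: fit pose by head/shank image via gray threshold
im=arm.get_image('wrist');hsv=cv2.cvtColor(im,cv2.COLOR_RGB2HSV)
w=((hsv[...,1]<60)&(hsv[...,2]>110)).astype(np.uint8);
for r in range(130,222,4):
    c=np.flatnonzero(w[r,285:345])+285
    print(r,(c.min(),c.max()) if len(c) else None,end=' ')
print();print('head',h,'nose',n,np.arctan2(n[1]-h[1],n[0]-h[0]),np.hypot(*(n-h)[:2]))
# post: plate corners at z=6
q=[onz('wrist',p,6) for p in((571,156),(549,257),(454,251),(473,150))]
print(np.round(q,1),np.mean(q,0),[round(float(np.arctan2(*(q[i]-q[j])[[1,0]])),3) for i,j in((0,1),(3,2),(3,0),(2,1))])
E
```

```text
0.96 [262.9, 349.8] 1649
0.82 [314.3, 216.3] 2384
0.79 [172.3, 215.9] 2408
130 None 134 (np.int64(307), np.int64(313)) 138 (np.int64(306), np.int64(315)) 142 (np.int64(306), np.int64(315)) 146 (np.int64(307), np.int64(315)) 150 (np.int64(307), np.int64(316)) 154 (np.int64(307), np.int64(316)) 158 (np.int64(308), np.int64(316)) 162 (np.int64(308), np.int64(317)) 166 (np.int64(308), np.int64(317)) 170 (np.int64(309), np.int64(317)) 174 (np.int64(309), np.int64(318)) 178 (np.int64(309), np.int64(318)) 182 (np.int64(307), np.int64(321)) 186 (np.int64(306), np.int64(322)) 190 (np.int64(307), np.int64(322)) 194 (np.int64(307), np.int64(322)) 198 (np.int64(307), np.int64(322)) 202 (np.int64(308), np.int64(323)) 206 (np.int64(308), np.int64(323)) 210 (np.int64(311), np.int64(321)) 214 (np.int64(304), np.int64(333)) 218 (np.int64(296), np.int64(340)) 
head [496.33231661 266.04543929  15.        ] nose [544.69007765 286.61492001  11.        ] 0.40217594244183213 52.55070494707416
[[608.6  52.9   6. ]
 [512.8  26.3   6. ]
 [487.4 121.1   6. ]
 [581.2 144.    6. ]] [547.5080532   86.09104765   6.        ] [0.271, 0.24, 1.863, 1.832]
```

```bash
python3 - <<'E'
from h import *
o=[('top',(287.4,237.4)),('scene',(349.4,216.6)),('wrist',(575.5,234.5))]
P=tri(o);print('posttop',P,tri(o[:2]),tri([o[0],o[2]]),tri(o[1:]),[(proj(n,P)-p).round(1) for n,p in o])
a,b=onz('wrist',(310.8,140),11),onz('wrist',(313.6,177),11)
y=np.arctan2(b[1]-a[1],b[0]-a[0])+np.pi;n=onz('wrist',(310,132),11)
u=np.array([np.cos(y),np.sin(y),0]);print('yaw',y,'nose',n,'head by nose',n-54*u,'front',onz('wrist',(314,180.5),20)-12*u,'back',onz('wrist',(315.7,208),22)+12*u)
H=n-54*u
goal(H-2*u,y)
E
```

```text
posttop [547.91119786  86.8493834  107.31470897] [548.15012168  86.46297375 108.25340586] [547.527234    85.66983674 105.32483566] [548.26081266  87.77248967 107.80066142] [array([[-0.6, -0.3]]), array([[-0.7,  0.2]]), array([[ 0.5, -0.2]])]
yaw 0.4016851938414865 nose [547.78651927 288.11681083  11.        ] head by nose [498.08473345 267.00443326  11.        ] front [498.93609783 266.89824478  20.        ] back [498.62647381 267.09367635  22.        ]
rot [-0.     -0.0737  0.    ] shift before turn [ -6.77 220.31  -0.43] after [-6.7800e+00  2.2031e+02  8.0000e-02]
```

```bash
python3 -m creep '[{"delta_pos":[0,0,0],"rot":[0,-0.0737,0],"jaw":28},{"delta_pos":[-3.4,20,0],"rot":[0,0,0],"jaw":28},{"delta_pos":[-3.4,25,0],"rot":[0,0,0],"jaw":28},{"delta_pos":[0,25,0],"rot":[0,0,0],"jaw":28},{"delta_pos":[0,25,0],"rot":[0,0,0],"jaw":28},{"delta_pos":[0,25,0],"rot":[0,0,0],"jaw":28},{"delta_pos":[0,25,0],"rot":[0,0,0],"jaw":28},{"delta_pos":[0,15,0],"rot":[0,0,0],"jaw":28},{"delta_pos":[0,0,0],"rot":[0,0,0],"jaw":28},{"delta_pos":[0,0,0],"rot":[0,0,0],"jaw":28}]'
python3 - <<'E'
from h import *
st();shot('wrist','w2.png')
goal((496.6,266.2,5),0.4017)
E
```

```text
clock: 4.48
position: [496.2, 266.1, 70.9]
ee_rot: [0.142, -0.692, 0.693, -0.141]
contact_force: [0.3, 0.3, 0.7]
gripper_width: 27.4
t 4.4833 p [496.2 266.1  70.9] F [0.3 0.3 0.7] w 27.4 j [ 0.78   0.448 -0.347  0.    -0.777  1.192]
[[-0.92, -0.001, 0.391], [-0.391, -0.001, -0.92], [0.001, -1.0, 0.001]]
rot [-0.0001  0.0006 -0.0012] shift before turn [ 0.56 67.04  0.38] after [ 0.48 67.04  0.38]
```

View pics/w2.png

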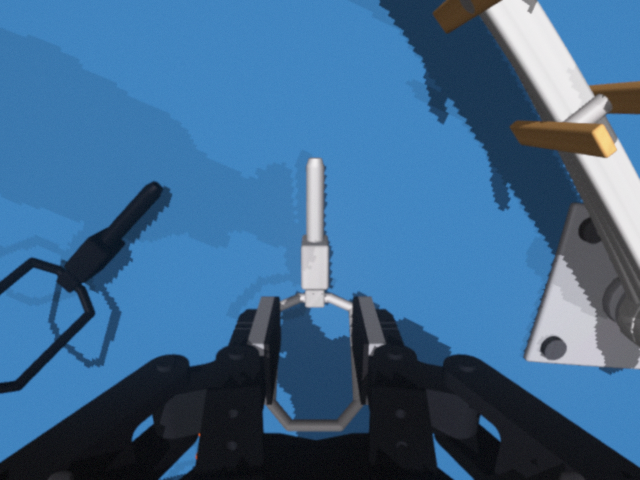

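The jaws are centred on the head's line and the loop leans clear behind the fingers. Now I descend and grip.

```bash
python3 -m creep '[{"delta_pos":[0.5,11,0.4],"rot":[0,0,0],"jaw":28},{"delta_pos":[0,15,0],"rot":[0,0,0],"jaw":28},{"delta_pos":[0,15,0],"rot":[0,0,0],"jaw":28},{"delta_pos":[0,13,0],"rot":[0,0,0],"jaw":28},{"delta_pos":[0,8,0],"rot":[0,0,0],"jaw":28},{"delta_pos":[0,4,0],"rot":[0,0,0],"jaw":28},{"delta_pos":[0,0,0],"rot":[0,0,0],"jaw":28},{"delta_pos":[0,0,0],"rot":[0,0,0],"jaw":20},{"delta_pos":[0,0,0],"rot":[0,0,0],"jaw":12},{"delta_pos":[0,0,0],"rot":[0,0,0],"jaw":8}]'
python3 -m creep '[{"delta_pos":[0,0,0],"rot":[0,0,0],"jaw":8},{"delta_pos":[0,0,0],"rot":[0,0,0],"jaw":8},{"delta_pos":[0,-5,0],"rot":[0,0,0],"jaw":8},{"delta_pos":[0,-15,0],"rot":[0,0,0],"jaw":8},{"delta_pos":[0,-25,0],"rot":[0,0,0],"jaw":8},{"delta_pos":[0,-30,0],"rot":[0,0,0],"jaw":8},{"delta_pos":[0,-30,0],"rot":[0,0,0],"jaw":8},{"delta_pos":[0,-15,0],"rot":[0,0,0],"jaw":8},{"delta_pos":[0,-5,0],"rot":[0,0,0],"jaw":8},{"delta_pos":[0,0,0],"rot":[0,0,0],"jaw":8}]'
python3 - <<'E'
from h import *
st();shot('wrist','w3.png')
# standoff: pin axis at hole height, nose 15 mm short of mouth
th=0.266;u=np.array([np.cos(th),np.sin(th),0]);P=np.array([547.7,86.5,0])
print('TCP at nose-40 standoff', P-u*(12.5+40+54+2))
goal(P-u*(12.5+40+54+2)+[0,0,arm.read_state()['position'][2]],th)
E
```

```text
clock: 5.37
position: [496.7, 266.4, 6.6]
ee_rot: [-0.14, 0.693, -0.692, 0.142]
contact_force: [-0.6, 0.0, 3.4]
gripper_width: 12.4
clock: 6.2
position: [496.1, 266.0, 131.4]
ee_rot: [-0.14, 0.693, -0.692, 0.142]
contact_force: [0.3, 0.6, -1.7]
gripper_width: 12.4
t 6.2 p [496.1 266.  131.4] F [ 0.3  0.6 -1.7] w 12.4 j [ 0.78   0.372 -0.286 -0.    -0.911  1.193]
[[-0.92, 0.001, 0.391], [-0.391, 0.002, -0.92], [-0.002, -1.0, -0.001]]
TCP at nose-40 standoff [443.01593316  57.9781461    0.        ]
rot [0.0003 0.1353 0.0009] shift before turn [1.2918e+02 5.0000e-02 1.7052e+02] after [105.     0.   186.39]
```

View pics/w3.png

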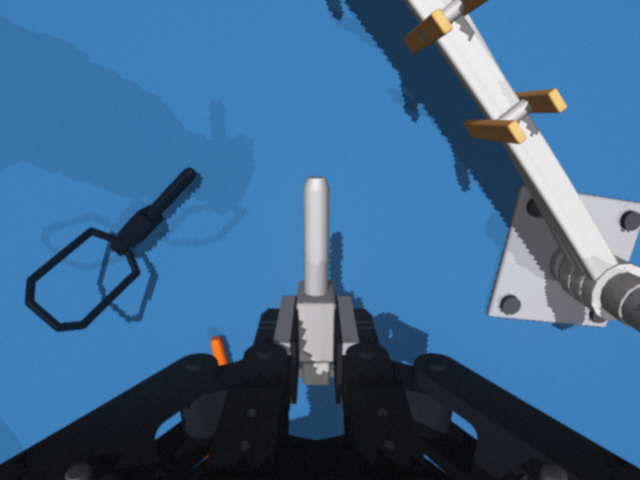

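Gripped: the pin is level and straight in the jaws, its nose at (316,182). Next I move to a standoff in line with the hole.

```bash
python3 -m creep '[{"delta_pos":[10,0,13],"rot":[0,0.0677,0],"jaw":8},{"delta_pos":[14,0,22],"rot":[0,0.0677,0],"jaw":8},{"delta_pos":[14,0,26],"rot":[0,0,0],"jaw":8},{"delta_pos":[14,0,26],"rot":[0,0,0],"jaw":8},{"delta_pos":[14,0,26],"rot":[0,0,0],"jaw":8},{"delta_pos":[14,0,26],"rot":[0,0,0],"jaw":8},{"delta_pos":[14,0,26],"rot":[0,0,0],"jaw":8},{"delta_pos":[8,0,16],"rot":[0,0,0],"jaw":8},{"delta_pos":[3,0,6],"rot":[0,0,0],"jaw":8},{"delta_pos":[0,0,0],"rot":[0,0,0],"jaw":8}]'
python3 - <<'E'
from h import *
s=st();shot('wrist','w4.png')
R=Rn.from_quat(s['ee_rot']).as_matrix()
print('nose pred',proj('wrist',s['position']+R@np.array([-56,-4.4,0])),'head front',proj('wrist',s['position']+R@np.array([-14,-4.4,0])))
print('posttop pred',proj('wrist',[547.9,86.8,107.3]))
E
```

```text
clock: 7.08
position: [446.2, 54.9, 128.8]
ee_rot: [0.094, -0.701, 0.701, -0.092]
contact_force: [-0.2, 1.1, -0.7]
gripper_width: 12.5
t 7.0833 p [446.2  54.9 128.8] F [-0.2  1.1 -0.7] w 12.5 j [ 4.86e-01  2.01e-01 -5.49e-01 -1.00e-03 -8.25e-01  1.35e+00]
[[-0.965, -0.004, 0.261], [-0.261, -0.001, -0.965], [0.004, -1.0, 0.0]]
nose pred [[316.70477043 178.05539679]] head front [[316.52629564 290.83855662]]
posttop pred [[305.49137145  34.62740006]]
```

View pics/w4.png

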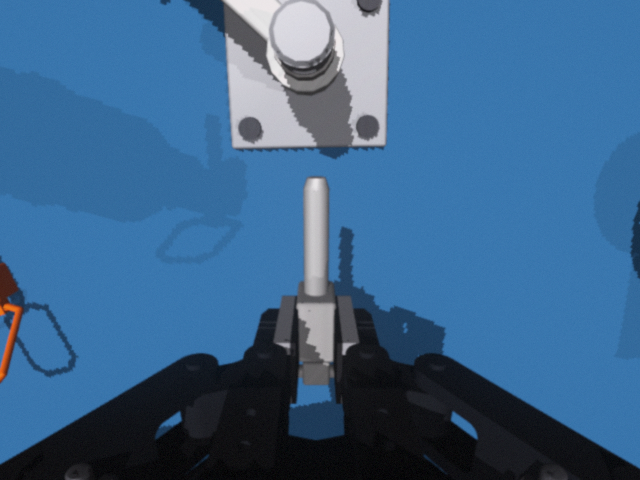

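Standoff view: post top circle at about (302,33), the plate's near edge level at row 148 (so the yaw matches), shank along column 316. I refine with numbers.

```bash
python3 - <<'E'
from h import *
s=arm.read_state();im=arm.get_image('wrist');g=cv2.GaussianBlur(cv2.cvtColor(im,cv2.COLOR_RGB2GRAY),(3,3),0)
c=cv2.HoughCircles(g[:110,220:400],cv2.HOUGH_GRADIENT,1,30,param1=80,param2=12,minRadius=24,maxRadius=42)
print(None if c is None else c[0][:5]+[220,0,0])
# plate near edge: blue->grey transition per column
hsv=cv2.cvtColor(im,cv2.COLOR_RGB2HSV)[...,1].astype(float)
pts=[]
for col in list(range(240,300,4))+list(range(362,384,4)):
    p=hsv[135:158,col];k=np.argmax(np.diff(p));pts.append((col,135+k+.5))
pts=np.array(pts);W=np.array([onz('wrist',p,6 if 0 else 3) for p in pts]);f=np.polyfit(W[:,1],W[:,0],1)
res=W[:,0]-np.polyval(f,W[:,1]);print('edge normal yaw',-np.arctan(f[0]),res.std())
for r in(40,60,80,100,120,135):
    p=hsv[r,215:245];q=hsv[r,375:400];print(r,215+np.argmin(np.diff(p)),375+np.argmax(np.diff(q)))
for z in(105,107,109): print(z,onz('wrist',(302,33),z))
E
```

```text
[[304.5         32.5         31.29999924]
 [309.5         63.5         33.59999847]]
edge normal yaw 0.2817197387906781 0.16617026462848483
40 226 389
60 227 389
80 228 388
100 229 388
120 231 387
135 232 387
105 [549.10343023  89.25218242 105.        ]
107 [548.7590469   89.09348302 107.        ]
109 [548.41466356  88.93478361 109.        ]
```

```bash
python3 - <<'E'
from h import *
th=.275;u=np.array([np.cos(th),np.sin(th),0]);P=np.array([548.4,88.0,0]);goal(P-u*(12.5+13+56)+[0,0,81],th)
E
```

```text
rot [-0.0002 -0.0087  0.0012] shift before turn [-23.95  48.53  -2.96] after [-23.92  48.56  -2.75]
```

```bash
python3 -m creep '[{"delta_pos":[-1,3,-0.4],"rot":[0,-0.0087,0],"jaw":8},{"delta_pos":[-3,7,-0.4],"rot":[0,0,0],"jaw":8},{"delta_pos":[-5,9,-0.5],"rot":[0,0,0],"jaw":8},{"delta_pos":[-5,9,-0.5],"rot":[0,0,0],"jaw":8},{"delta_pos":[-5,9,-0.5],"rot":[0,0,0],"jaw":8},{"delta_pos":[-4,8,-0.5],"rot":[0,0,0],"jaw":8},{"delta_pos":[-1,3.5,0],"rot":[0,0,0],"jaw":8},{"delta_pos":[0,0,0],"rot":[0,0,0],"jaw":8},{"delta_pos":[0,0,0],"rot":[0,0,0],"jaw":8},{"delta_pos":[0,0,0],"rot":[0,0,0],"jaw":8}]'
python3 - <<'E'
from h import *
s=st();im=arm.get_image('wrist');cv2.imwrite('pics/w5.png',im[:,:,::-1])
R=Rn.from_quat(s['ee_rot']).as_matrix()
print('nose pred',proj('wrist',s['position']+R@np.array([-56,-4.4,0])))
print('posttop pred',proj('wrist',[548.4,88,107.3]))
g=cv2.GaussianBlur(cv2.cvtColor(im,cv2.COLOR_RGB2GRAY),(3,3),0)
c=cv2.HoughCircles(g[:200,200:440],cv2.HOUGH_GRADIENT,1,30,param1=80,param2=12,minRadius=34,maxRadius=54);print(c)
E
```

```text
clock: 8.02
position: [470.1, 65.7, 82.0]
ee_rot: [-0.097, 0.7, -0.7, 0.097]
contact_force: [-1.0, 0.6, -1.2]
gripper_width: 12.5
t 8.0167 p [470.1  65.7  82. ] F [-1.   0.6 -1.2] w 12.5 j [ 0.482  0.308 -0.551  0.    -0.712  1.364]
[[-0.962, 0.0, 0.272], [-0.272, 0.0, -0.962], [-0.0, -1.0, 0.0]]
nose pred [[314.24555599 174.82480402]]
posttop pred [[313.23247372  93.62207267]]
[[[114.5  97.5  38.8]
  [ 36.5  60.5  49. ]
  [113.5 185.5  48.9]
  [150.5 195.5  51.2]
  [ 78.5 176.5  43.2]]]
```

View pics/w5.png

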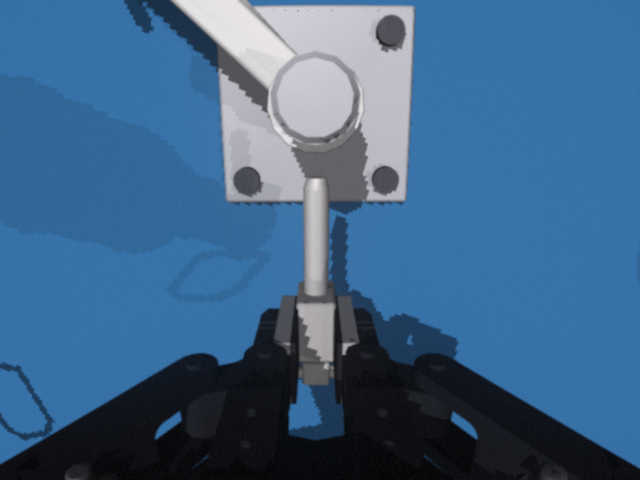

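```bash
python3 - <<'E'
from h import *
s=arm.read_state();th=.275;u=np.array([np.cos(th),np.sin(th)]);n=np.array([-u[1],u[0]])
for z in(105,107,109,112):
    P=onz('wrist',(314.5,97.5),z)[:2];N=onz('wrist',(316,180),z-22)[:2];B=onz('wrist',(316.2,280),z-22)[:2]
    print(z,P.round(2),'along',u@(P-N),'lat',n@(P-N),'lat head',n@(P-B),'tcp lat',n@(P-s['position'][:2]))
# triangulate with previous view (camera at old pose): use rel. shift; scene/top residual
print(tri([('wrist',(314.5,97.5)),('scene',(349.4,216.6)),('top',(287.4,237.4))]),proj('scene',[548.2,87.5,107]),proj('top',[548.2,87.5,107]))
E
```

```text
105 [547.6   87.42] along 26.72818988302018 lat 0.43233241895921903 lat head 0.5124151446914169 tcp lat -0.17578137585978126
107 [547.51  87.39] along 26.337760866685564 lat 0.4252409092099434 lat head 0.5041970250503454 tcp lat -0.1823043606064303
109 [547.42  87.36] along 25.94733185035085 lat 0.4181493994607264 lat head 0.4959789054093342 tcp lat -0.18882734535304735
112 [547.29  87.31] along 25.361688325848927 lat 0.4075121348368276 lat head 0.48365172594776595 tcp lat -0.1986118224730049
[547.86409029  86.93275188 107.54025427] [[349.02102465 216.75323386]] [[286.44547612 236.93065123]]
```

```bash
python3 - <<'E'
from h import *
a=np.linspace(0,2*np.pi,181)
for z in(105,107,109,112,116):
    C=onz('wrist',(314.5,97.5),z);q=proj('wrist',np.c_[C[0]+12.5*np.cos(a),C[1]+12.5*np.sin(a),0*a+z]);print(z,q.min(0),q.max(0))
im=cv2.imread('pics/w5.png')[40:160,255:375];cv2.imwrite('pics/c5.png',cv2.resize(im,(600,600),interpolation=cv2.INTER_CUBIC))
E
```

```text
105 [270.28776045  50.72582564] [358.71611141 142.37951607]
107 [269.54064478  49.91961093] [359.46362457 143.12145881]
109 [268.76787546  49.08516594] [360.23681663 143.88831273]
112 [267.5576579   47.77724213] [361.44771998 145.08811366]
116 [265.84089214  45.91953798] [363.16550828 146.78769354]
```

View pics/c5.png

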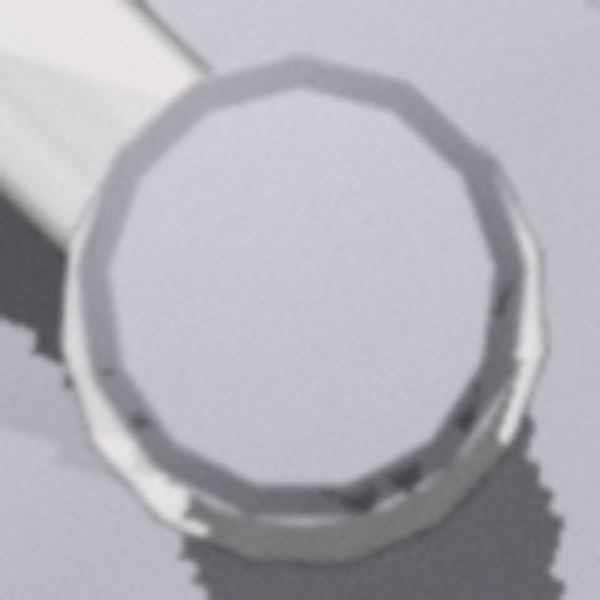

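Crop: post outer edge spans columns 270–360 and rows 51–143 in the full image, so the top is at about 107–108 and the hole at about 85–86. The pin axis is at 86.4. I feel forward gently.

```bash
python3 -m creep '[{"delta_pos":[-2,0.5,-0.2],"rot":[0,0,0],"jaw":8},{"delta_pos":[-3,0,0],"rot":[0,0,0],"jaw":8},{"delta_pos":[-3,0,0],"rot":[0,0,0],"jaw":8},{"delta_pos":[-2,0,0],"rot":[0,0,0],"jaw":8},{"delta_pos":[-1,0,0],"rot":[0,0,0],"jaw":8},{"delta_pos":[-1,0,0],"rot":[0,0,0],"jaw":8},{"delta_pos":[-0.5,0,0],"rot":[0,0,0],"jaw":8},{"delta_pos":[-0.5,0,0],"rot":[0,0,0],"jaw":8},{"delta_pos":[0,0,0],"rot":[0,0,0],"jaw":8},{"delta_pos":[0,0,0],"rot":[0,0,0],"jaw":8}]'
python3 -m creep '[{"delta_pos":[-0.5,0,0],"rot":[0,0,0],"jaw":8},{"delta_pos":[-0.5,0,0],"rot":[0,0,0],"jaw":8},{"delta_pos":[-0.5,0,0],"rot":[0,0,0],"jaw":8},{"delta_pos":[-0.5,0,0],"rot":[0,0,0],"jaw":8},{"delta_pos":[0,0,0],"rot":[0,0,0],"jaw":8},{"delta_pos":[0,0,0],"rot":[0,0,0],"jaw":8},{"delta_pos":[0,0,0],"rot":[0,0,0],"jaw":8},{"delta_pos":[0,0,0],"rot":[0,0,0],"jaw":8},{"delta_pos":[0,0,0],"rot":[0,0,0],"jaw":8},{"delta_pos":[0,0,0],"rot":[0,0,0],"jaw":8}]'
```

```text
clock: 8.9
position: [482.5, 69.5, 81.3]
ee_rot: [-0.097, 0.7, -0.7, 0.097]
contact_force: [-0.4, -0.1, -0.5]
gripper_width: 12.3
clock: 9.73
position: [484.2, 69.9, 81.3]
ee_rot: [0.097, -0.7, 0.7, -0.097]
contact_force: [-2.3, -0.6, 0.1]
gripper_width: 12.6
```

```bash
python3 -m creep '[{"delta_pos":[-0.5,0,0],"rot":[0,0,0],"jaw":8},{"delta_pos":[-0.5,0,0],"rot":[0,0,0],"jaw":8},{"delta_pos":[-0.5,0,0],"rot":[0,0,0],"jaw":8},{"delta_pos":[0,0,0],"rot":[0,0,0],"jaw":8},{"delta_pos":[0,0,0],"rot":[0,0,0],"jaw":8},{"delta_pos":[0,0,0],"rot":[0,0,0],"jaw":8},{"delta_pos":[0,0,0],"rot":[0,0,0],"jaw":8},{"delta_pos":[0,0,0],"rot":[0,0,0],"jaw":8},{"delta_pos":[0,0,0],"rot":[0,0,0],"jaw":8},{"delta_pos":[0,0,0],"rot":[0,0,0],"jaw":8}]'; python3 -c "
from h import *
s=st();print(s['wrist_torque'])"
```

```text
clock: 10.57
position: [485.7, 70.3, 81.3]
ee_rot: [0.097, -0.7, 0.7, -0.097]
contact_force: [-3.7, -0.8, 3.4]
gripper_width: 12.3
t 10.5667 p [485.7  70.3  81.3] F [-3.7 -0.8  3.4] w 12.3 j [ 0.475  0.332 -0.513  0.    -0.726  1.37 ]
[[-0.962, -0.0, 0.272], [-0.272, -0.0, -0.962], [0.0, -1.0, 0.0]]
[-0.41097253  1.10782793 -0.01945939]
```

```bash
python3 -m creep '[{"delta_pos":[0,-0.4,0],"rot":[0,0,0],"jaw":8},{"delta_pos":[0,-0.4,0],"rot":[0,0,0],"jaw":8},{"delta_pos":[-0.5,0,0],"rot":[0,0,0],"jaw":8},{"delta_pos":[-0.5,0,0],"rot":[0,0,0],"jaw":8},{"delta_pos":[-0.5,0,0],"rot":[0,0,0],"jaw":8},{"delta_pos":[0,0,0],"rot":[0,0,0],"jaw":8},{"delta_pos":[0,0,0],"rot":[0,0,0],"jaw":8},{"delta_pos":[0,0,0],"rot":[0,0,0],"jaw":8},{"delta_pos":[0,0,0],"rot":[0,0,0],"jaw":8},{"delta_pos":[0,0,0],"rot":[0,0,0],"jaw":8}]'; python3 -c "
from h import *
s=st();print(s['wrist_torque'])"
```

```text
clock: 11.4
position: [487.8, 71.0, 82.3]
ee_rot: [-0.097, 0.701, -0.7, 0.097]
contact_force: [0.4, 0.8, -0.1]
gripper_width: 12.4
t 11.4 p [487.8  71.   82.3] F [ 0.4  0.8 -0.1] w 12.4 j [ 0.475  0.333 -0.508  0.    -0.728  1.371]
[[-0.962, 0.001, 0.272], [-0.272, 0.0, -0.962], [-0.001, -1.0, -0.0]]
[ 0.09465158 -0.22865088  0.02363214]
```

The force is gone, so the nose is entering the hole. I continue in small steps.

```bash
python3 -m creep '[{"delta_pos":[-0.5,0,0],"rot":[0,0,0],"jaw":8},{"delta_pos":[-0.7,0,0],"rot":[0,0,0],"jaw":8},{"delta_pos":[-0.7,0,0],"rot":[0,0,0],"jaw":8},{"delta_pos":[-0.7,0,0],"rot":[0,0,0],"jaw":8},{"delta_pos":[-0.7,0,0],"rot":[0,0,0],"jaw":8},{"delta_pos":[-0.7,0,0],"rot":[0,0,0],"jaw":8},{"delta_pos":[0,0,0],"rot":[0,0,0],"jaw":8},{"delta_pos":[0,0,0],"rot":[0,0,0],"jaw":8},{"delta_pos":[0,0,0],"rot":[0,0,0],"jaw":8},{"delta_pos":[0,0,0],"rot":[0,0,0],"jaw":8}]'; python3 -c "
from h import *
s=st();print(s['wrist_torque'])"
```

```text
clock: 12.23
position: [491.3, 71.9, 82.2]
ee_rot: [0.097, -0.7, 0.7, -0.097]
contact_force: [-1.3, -1.7, 2.2]
gripper_width: 12.8
t 12.2333 p [491.3  71.9  82.2] F [-1.3 -1.7  2.2] w 12.8 j [ 0.473  0.339 -0.499  0.    -0.733  1.373]
[[-0.962, 0.0, 0.272], [-0.272, 0.0, -0.962], [-0.0, -1.0, 0.0]]
[-0.30239612  0.21017438 -0.02542405]
```

```bash
python3 -m creep '[{"delta_pos":[0,-0.4,0.3],"rot":[0,0,0],"jaw":8},{"delta_pos":[-1,0,0],"rot":[0,0,0],"jaw":8},{"delta_pos":[-1,0,0],"rot":[0,0,0],"jaw":8},{"delta_pos":[-1,0,0],"rot":[0,0,0],"jaw":8},{"delta_pos":[-1,0,0],"rot":[0,0,0],"jaw":8},{"delta_pos":[-1,0,0],"rot":[0,0,0],"jaw":8},{"delta_pos":[-1,0,0],"rot":[0,0,0],"jaw":8},{"delta_pos":[-1,0,0],"rot":[0,0,0],"jaw":8},{"delta_pos":[0,0,0],"rot":[0,0,0],"jaw":8},{"delta_pos":[0,0,0],"rot":[0,0,0],"jaw":8}]'; python3 -c "
from h import *
s=st();print(s['wrist_torque'])"
```

```text
clock: 13.07
position: [498.3, 73.6, 82.5]
ee_rot: [-0.097, 0.7, -0.7, 0.097]
contact_force: [0.1, 1.3, 0.8]
gripper_width: 12.4
t 13.0667 p [498.3  73.6  82.5] F [0.1 1.3 0.8] w 12.4 j [ 0.47   0.349 -0.482  0.    -0.74   1.376]
[[-0.962, 0.001, 0.272], [-0.272, 0.0, -0.962], [-0.001, -1.0, -0.0]]
[-0.03820456 -0.01891973  0.00535283]
```

```bash
python3 -m creep '[{"delta_pos":[-1.5,0,0],"rot":[0,0,0],"jaw":8},{"delta_pos":[-2,0,0],"rot":[0,0,0],"jaw":8},{"delta_pos":[-2,0,0],"rot":[0,0,0],"jaw":8},{"delta_pos":[-2,0,0],"rot":[0,0,0],"jaw":8},{"delta_pos":[-2,0,0],"rot":[0,0,0],"jaw":8},{"delta_pos":[-2,0,0],"rot":[0,0,0],"jaw":8},{"delta_pos":[-2,0,0],"rot":[0,0,0],"jaw":8},{"delta_pos":[-1.5,0,0],"rot":[0,0,0],"jaw":8},{"delta_pos":[0,0,0],"rot":[0,0,0],"jaw":8},{"delta_pos":[0,0,0],"rot":[0,0,0],"jaw":8}]'; python3 -c "
from h import *
s=st();print(s['wrist_torque'])"
```

```text
clock: 13.9
position: [512.9, 77.8, 82.5]
ee_rot: [-0.097, 0.7, -0.7, 0.097]
contact_force: [0.7, -0.4, 0.4]
gripper_width: 12.3
t 13.9 p [512.9  77.8  82.5] F [ 0.7 -0.4  0.4] w 12.3 j [ 0.464  0.37  -0.446  0.    -0.754  1.382]
[[-0.962, 0.001, 0.272], [-0.272, 0.0, -0.962], [-0.001, -1.0, -0.0]]
[-0.13712757 -0.21544187  0.00395021]
```

```bash
python3 -m creep '[{"delta_pos":[-1,0,0],"rot":[0,0,0],"jaw":8},{"delta_pos":[-1.5,0,0],"rot":[0,0,0],"jaw":8},{"delta_pos":[-1.5,0,0],"rot":[0,0,0],"jaw":8},{"delta_pos":[-1.5,0,0],"rot":[0,0,0],"jaw":8},{"delta_pos":[-1,0,0],"rot":[0,0,0],"jaw":8},{"delta_pos":[-0.5,0,0],"rot":[0,0,0],"jaw":8},{"delta_pos":[-0.5,0,0],"rot":[0,0,0],"jaw":8},{"delta_pos":[0,0,0],"rot":[0,0,0],"jaw":8},{"delta_pos":[0,0,0],"rot":[0,0,0],"jaw":8},{"delta_pos":[0,0,0],"rot":[0,0,0],"jaw":8}]'
python3 -m creep '[{"delta_pos":[-0.5,0,0],"rot":[0,0,0],"jaw":8},{"delta_pos":[-0.5,0,0],"rot":[0,0,0],"jaw":8},{"delta_pos":[0,0,0],"rot":[0,0,0],"jaw":8},{"delta_pos":[0,0,0],"rot":[0,0,0],"jaw":8},{"delta_pos":[0,0,0],"rot":[0,0,0],"jaw":8},{"delta_pos":[0,0,0],"rot":[0,0,0],"jaw":8},{"delta_pos":[0,0,0],"rot":[0,0,0],"jaw":8},{"delta_pos":[0,0,0],"rot":[0,0,0],"jaw":8},{"delta_pos":[0,0,0],"rot":[0,0,0],"jaw":8},{"delta_pos":[0,0,0],"rot":[0,0,0],"jaw":8}]'
```

```text
clock: 14.73
position: [519.7, 79.7, 82.6]
ee_rot: [-0.097, 0.7, -0.7, 0.097]
contact_force: [-0.8, -0.4, 1.0]
gripper_width: 12.4
clock: 15.57
position: [520.6, 79.9, 82.5]
ee_rot: [-0.097, 0.7, -0.7, 0.097]
contact_force: [-1.7, -0.0, 2.0]
gripper_width: 12.4
```

```bash
python3 -m creep '[{"delta_pos":[-0.5,0,0],"rot":[0,0,0],"jaw":8},{"delta_pos":[-0.5,0,0],"rot":[0,0,0],"jaw":8},{"delta_pos":[0,0,0],"rot":[0,0,0],"jaw":8},{"delta_pos":[0,0,0],"rot":[0,0,0],"jaw":8},{"delta_pos":[0,0,0],"rot":[0,0,0],"jaw":8},{"delta_pos":[0,0,0],"rot":[0,0,0],"jaw":8},{"delta_pos":[0,0,0],"rot":[0,0,0],"jaw":8},{"delta_pos":[0,0,0],"rot":[0,0,0],"jaw":8},{"delta_pos":[0,0,0],"rot":[0,0,0],"jaw":8},{"delta_pos":[0,0,0],"rot":[0,0,0],"jaw":8}]'
python3 -c "
from h import *
shot('wrist','w6.png')"
```

```text
clock: 16.4
position: [521.0, 80.0, 82.5]
ee_rot: [0.097, -0.7, 0.701, -0.097]
contact_force: [-4.1, -0.9, 5.0]
gripper_width: 12.3
```

View pics/w6.png

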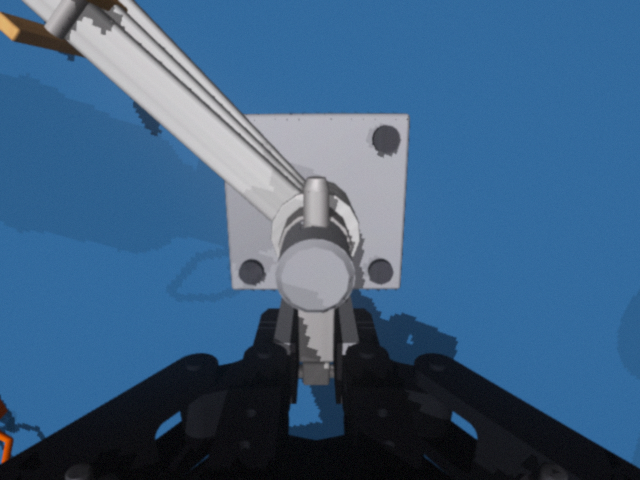

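Image: the shank is through the post, its nose out at (316,180), and the head is up against the post below (316,290). One more nudge to confirm it is home.

```bash
python3 -m creep '[{"delta_pos":[-0.5,-0.3,0],"rot":[0,0,0],"jaw":8},{"delta_pos":[-0.5,0,0],"rot":[0,0,0],"jaw":8},{"delta_pos":[0,0,0],"rot":[0,0,0],"jaw":8},{"delta_pos":[0,0,0],"rot":[0,0,0],"jaw":8},{"delta_pos":[0,0,0],"rot":[0,0,0],"jaw":8},{"delta_pos":[0,0,0],"rot":[0,0,0],"jaw":8},{"delta_pos":[0,0,0],"rot":[0,0,0],"jaw":8},{"delta_pos":[0,0,0],"rot":[0,0,0],"jaw":8},{"delta_pos":[0,0,0],"rot":[0,0,0],"jaw":8},{"delta_pos":[0,0,0],"rot":[0,0,0],"jaw":8}]'
python3 -c "
from h import *
s=st();print(s['wrist_torque'])"
```

```text
clock: 17.28
position: [521.1, 80.0, 82.5]
ee_rot: [0.098, -0.7, 0.701, -0.096]
contact_force: [-6.2, 0.0, 5.7]
gripper_width: 12.3
t 17.2833 p [521.1  80.   82.5] F [-6.2  0.   5.7] w 12.3 j [ 4.600e-01  3.830e-01 -4.220e-01 -1.000e-03 -7.690e-01  1.386e+00]
[[-0.962, -0.003, 0.271], [-0.271, -0.001, -0.962], [0.003, -1.0, 0.0]]
[-0.16344959  1.70083872 -0.0436411 ]
```

It stopped moving forward (0.1 mm for 1 mm commanded, about 6 N), so the pin is home. Now I release, rise straight up, move back behind the loop and close the fingers.

```bash
python3 -m creep '[{"delta_pos":[0,0,0],"rot":[0,0,0],"jaw":20},{"delta_pos":[0.5,0,0],"rot":[0,0,0],"jaw":26},{"delta_pos":[0.5,0,0],"rot":[0,0,0],"jaw":30},{"delta_pos":[0,0,0],"rot":[0,0,0],"jaw":30},{"delta_pos":[0,-3,0],"rot":[0,0,0],"jaw":30},{"delta_pos":[0,-10,0],"rot":[0,0,0],"jaw":30},{"delta_pos":[0,-20,0],"rot":[0,0,0],"jaw":30},{"delta_pos":[0,-25,0],"rot":[0,0,0],"jaw":30},{"delta_pos":[0,-25,0],"rot":[0,0,0],"jaw":30},{"delta_pos":[0,-15,0],"rot":[0,0,0],"jaw":30}]'
python3 -m creep '[{"delta_pos":[0,-4,0],"rot":[0,0,0],"jaw":30},{"delta_pos":[8,0,0],"rot":[0,0,0],"jaw":20},{"delta_pos":[15,0,0],"rot":[0,0,0],"jaw":10},{"delta_pos":[20,0,0],"rot":[0,0,0],"jaw":0},{"delta_pos":[20,0,0],"rot":[0,0,0],"jaw":0},{"delta_pos":[15,0,0],"rot":[0,0,0],"jaw":0},{"delta_pos":[8,0,0],"rot":[0,0,0],"jaw":0},{"delta_pos":[0,0,0],"rot":[0,0,0],"jaw":0},{"delta_pos":[0,0,0],"rot":[0,0,0],"jaw":0},{"delta_pos":[0,0,0],"rot":[0,0,0],"jaw":0}]'
python3 - <<'E'
from h import *
s=st();th=.275;u=np.array([np.cos(th),np.sin(th)]);P=np.array([547.7,87.3]);n=np.array([-u[1],u[0]])
print('s',u@(s['position'][:2]-P),'lat',n@(s['position'][:2]-P))
f=lambda a,z:np.r_[P+a*u,z]
B=f(-81,145.7)
for k in('scene','top','wrist'):
    im=arm.get_image(k)
    cv2.imwrite(f'pics/r_{k}.png',im[:,:,::-1])
    print(k,'bar pred',proj(k,B),'nose',proj(k,f(28.5,86.9)))
    for q in('loop_bar','pin_head'):print(q,[(np.round(x['location']),round(x['p'],2)) for x in arm.find_in(k,q)])
a,b=cv2.imread('pics/r_scene.png'),cv2.imread('pics/r_wrist.png')
cv2.imwrite('pics/v11.png',np.hstack([cv2.resize(a[150:270,280:400],(480,480),interpolation=cv2.INTER_CUBIC),cv2.resize(b,(320,240)).repeat(2,0)]) if 0 else np.hstack([cv2.resize(a[160:280,285:405],(400,400),interpolation=cv2.INTER_CUBIC),cv2.resize(b[:,80:560],(400,400))]))
E
```

```text
clock: 18.12
position: [523.0, 80.6, 184.7]
ee_rot: [-0.095, 0.701, -0.7, 0.099]
contact_force: [0.2, -0.1, 0.4]
gripper_width: 30.1
clock: 18.95
position: [439.4, 57.1, 184.7]
ee_rot: [0.097, -0.7, 0.7, -0.097]
contact_force: [0.3, 0.7, -0.5]
gripper_width: -0.0
t 18.95 p [439.4  57.1 184.7] F [ 0.3  0.7 -0.5] w -0.0 j [ 0.498  0.117 -0.486  0.    -0.967  1.348]
[[-0.962, 0.0, 0.272], [-0.272, -0.0, -0.962], [-0.0, -1.0, 0.0]]
s -112.40230724683717 lat 0.32651873374866014
scene bar pred [[313.64781114 193.24483488]] nose [[360.67103582 226.52314441]]
loop_bar [(array([332., 207.]), 0.73), (array([249., 322.]), 0.26), (array([330., 216.]), 0.15)]
pin_head [(array([329., 152.]), 0.63), (array([330., 214.]), 0.57), (array([388., 145.]), 0.5)]
top bar pred [[295.73649848 275.25008536]] nose [[283.74447102 225.19282884]]
loop_bar [(array([137., 297.]), 0.75)]
pin_head [(array([154., 286.]), 0.79)]
wrist bar pred [[315.14693605 214.39946976]] nose [[315.22271757  -8.2553854 ]]
loop_bar [(array([349., 186.]), 0.96), (array([ 22., 313.]), 0.9)]
pin_head [(array([ 36., 267.]), 0.92), (array([318., 139.]), 0.83), (array([314.,  58.]), 0.54)]
```

View pics/v11.png

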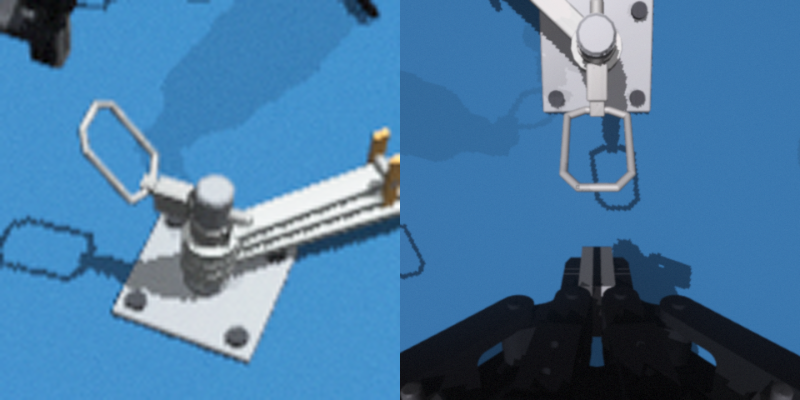

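Both views show the pin through the post with its head home and the loop open; the bar is at wrist (316,226) and scene (314,191). I triangulate the bar.

```bash
python3 - <<'E'
from h import *
th=.275;u=np.array([np.cos(th),np.sin(th)]);P=np.array([547.7,87.3])
B=tri([('wrist',(316,225.5)),('scene',(314.3,191))]);print(B,u@(B[:2]-P),[proj(k,B) for k in('wrist','scene')])
H=[-43.5,93.9]
for r in(0,-.1):
    c,s=np.cos(r),np.sin(r)
    for t in(0,.3,.6,.9,1.2,1.5,1.7,1.85): 
        p=np.array([-43.5+64*np.sin(t-.63),7+64*np.cos(t-.63)]); print(r,t,np.round([c*p[0]-s*p[1]+0,s*p[0]*-1*-1+c*p[1]+86.9],1))
E
```

```text
[469.12498077  64.9171744  154.45694754] -81.70056614092019 [array([[315.56746608, 220.24734262]]), array([[313.27536335, 190.54867522]])]
0 0 [-81.2 145.6]
0 0.3 [-64.2 154.4]
0 0.6 [-45.4 157.9]
0 0.9 [-26.4 155.6]
0 1.2 [ -9.  147.8]
0 1.5 [  5.4 135.2]
0 1.7 [ 12.6 124.6]
0 1.85 [ 16.6 115.9]
-0.1 0 [-74.9 153.4]
-0.1 0.3 [-57.2 160.5]
-0.1 0.6 [-38.1 162.1]
-0.1 0.9 [-19.4 157.9]
-0.1 1.2 [ -2.8 148.4]
-0.1 1.5 [ 10.2 134.4]
-0.1 1.7 [ 16.3 123.2]
-0.1 1.85 [ 19.4 114.1]
```

```bash
cat > plan.py <<'E'
import numpy as np
def T(t):
    a=np.interp(t,[.3,.6,.9,1.2,1.5,1.7],[0,.1,.25,.4,.5,.6]);e=np.interp(t,[0,.9,1.2,1.7],[14,14,11,6])
    b=np.array([-43.5+64*np.sin(t-.63),93.9+64*np.cos(t-.63)]);N=np.array([np.cos(a),-np.sin(a)]);U=np.array([np.sin(a),np.cos(a)])
    return b-13.5*N-e*U,a
if __name__=='__main__':
    ts=np.linspace(0,1.86,32)
    for t0,t1 in zip(ts,ts[1:]):
        (p,a),(q,b)=T(t0),T(t1);d=q-p
        print(round(t1,2),np.round(q,1),'dx %.1f dy %.1f rz %.3f'%(-(d[0]*np.cos(a)-d[1]*np.sin(a)),-d[0]*np.sin(a)-d[1]*np.cos(a),a-b))
E
python3 plan.py
python3 -m creep '[{"delta_pos":[0,13,0],"rot":[0,0,0],"jaw":0},{"delta_pos":[0,18,0],"rot":[0,0,0],"jaw":0},{"delta_pos":[0,15,0],"rot":[0,0,0],"jaw":0},{"delta_pos":[0,7,0.3],"rot":[0,0,0],"jaw":0},{"delta_pos":[-3,0,0],"rot":[0,0,0],"jaw":0},{"delta_pos":[-4,0,0],"rot":[0,0,0],"jaw":0},{"delta_pos":[-4,0,0],"rot":[0,0,0],"jaw":0},{"delta_pos":[-3,0,0],"rot":[0,0,0],"jaw":0},{"delta_pos":[0,0,0],"rot":[0,0,0],"jaw":0},{"delta_pos":[0,0,0],"rot":[0,0,0],"jaw":0}]'
```

```text
0.06 [-91.5 133.8] dx -3.2 dy -2.2 rz 0.000
0.12 [-88.2 135.8] dx -3.3 dy -2.0 rz 0.000
0.18 [-84.8 137.5] dx -3.4 dy -1.8 rz 0.000
0.24 [-81.3 139.1] dx -3.5 dy -1.6 rz 0.000
0.3 [-77.7 140.4] dx -3.6 dy -1.4 rz -0.000
0.36 [-74.3 141.9] dx -3.4 dy -1.4 rz -0.020
0.42 [-70.9 143. ] dx -3.4 dy -1.3 rz -0.020
0.48 [-67.4 144. ] dx -3.5 dy -1.1 rz -0.020
0.54 [-63.8 144.8] dx -3.5 dy -1.0 rz -0.020
0.6 [-60.2 145.3] dx -3.5 dy -0.8 rz -0.020
0.66 [-56.8 145.7] dx -3.4 dy -0.8 rz -0.030
0.72 [-53.3 146. ] dx -3.4 dy -0.7 rz -0.030
0.78 [-49.8 146. ] dx -3.4 dy -0.6 rz -0.030
0.84 [-46.4 145.8] dx -3.4 dy -0.4 rz -0.030
0.9 [-43.  145.4] dx -3.4 dy -0.3 rz -0.030
0.96 [-39.4 145.3] dx -3.4 dy -0.8 rz -0.030
1.02 [-35.9 145. ] dx -3.4 dy -0.7 rz -0.030
1.08 [-32.5 144.5] dx -3.5 dy -0.6 rz -0.030
1.14 [-29.  143.8] dx -3.5 dy -0.5 rz -0.030
1.2 [-25.7 142.9] dx -3.5 dy -0.4 rz -0.030
1.26 [-22.4 141.6] dx -3.6 dy -0.1 rz -0.020
1.32 [-19.1 140.1] dx -3.5 dy 0.0 rz -0.020
1.38 [-16.1 138.5] dx -3.5 dy 0.2 rz -0.020
1.44 [-13.1 136.6] dx -3.5 dy 0.3 rz -0.020
1.5 [-10.3 134.6] dx -3.4 dy 0.5 rz -0.020
1.56 [ -7.6 132.6] dx -3.3 dy 0.5 rz -0.030
1.62 [ -5.  130.4] dx -3.3 dy 0.6 rz -0.030
1.68 [ -2.7 128.1] dx -3.3 dy 0.7 rz -0.030
1.74 [ -0.7 125. ] dx -3.3 dy 1.5 rz -0.010
1.8 [  0.9 121.5] dx -3.3 dy 2.0 rz 0.000
1.86 [  2.3 118. ] dx -3.2 dy 2.2 rz 0.000
clock: 20.23
position: [452.8, 60.5, 132.2]
ee_rot: [-0.097, 0.701, -0.7, 0.097]
contact_force: [-0.3, -0.3, -0.1]
gripper_width: -0.1
```

```bash
python3 -m creep '[{"delta_pos":[-2,0,0],"rot":[0,0,0],"jaw":0},{"delta_pos":[-2,0,0],"rot":[0,0,0],"jaw":0},{"delta_pos":[-3.2,-2.2,0],"rot":[0,0,0],"jaw":0},{"delta_pos":[-3.3,-2,0],"rot":[0,0,0],"jaw":0},{"delta_pos":[-3.4,-1.8,0],"rot":[0,0,0],"jaw":0},{"delta_pos":[-3.5,-1.6,0],"rot":[0,0,0],"jaw":0},{"delta_pos":[-3.6,-1.4,0],"rot":[0,0,0],"jaw":0},{"delta_pos":[0,0,0],"rot":[0,0,0],"jaw":0},{"delta_pos":[0,0,0],"rot":[0,0,0],"jaw":0},{"delta_pos":[0,0,0],"rot":[0,0,0],"jaw":0}]'
python3 - <<'E'
from h import *
st()
im=arm.get_image('wrist');cv2.imwrite('pics/w7.png',im[:,:,::-1])
print([(np.round(x['location']),round(x['p'],2)) for x in arm.find_in('wrist','loop_bar')][:3])
E
```

```text
clock: 21.07
position: [472.4, 66.0, 140.7]
ee_rot: [0.097, -0.7, 0.7, -0.097]
contact_force: [-3.3, -1.2, 3.1]
gripper_width: -0.4
t 21.0667 p [472.4  66.  140.7] F [-3.3 -1.2  3.1] w -0.4 j [ 0.48   0.228 -0.474 -0.    -0.869  1.366]
[[-0.962, -0.0, 0.272], [-0.272, -0.0, -0.962], [0.0, -1.0, -0.0]]
[(array([315., 296.]), 0.85), (array([ 31., 371.]), 0.64)]
```

The force is about 3 N back on the fingers, so the bar is in contact and following. I continue along the arc.

```bash
python3 -m creep '[{"delta_pos":[-3.4,-1.4,0],"rot":[0,0,-0.02],"jaw":0},{"delta_pos":[-3.4,-1.3,0],"rot":[0,0,-0.02],"jaw":0},{"delta_pos":[-3.5,-1.1,0],"rot":[0,0,-0.02],"jaw":0},{"delta_pos":[-3.5,-1,0],"rot":[0,0,-0.02],"jaw":0},{"delta_pos":[-3.5,-0.8,0],"rot":[0,0,-0.02],"jaw":0},{"delta_pos":[-3.4,-0.8,0],"rot":[0,0,-0.03],"jaw":0},{"delta_pos":[-3.4,-0.7,0],"rot":[0,0,-0.03],"jaw":0},{"delta_pos":[-3.4,-0.6,0],"rot":[0,0,-0.03],"jaw":0},{"delta_pos":[-3.4,-0.4,0],"rot":[0,0,-0.03],"jaw":0},{"delta_pos":[-3.4,-0.3,0],"rot":[0,0,-0.03],"jaw":0}]'
python3 - <<'E'
from h import *
s=st();th=.275;u=np.array([np.cos(th),np.sin(th)]);P=np.array([547.7,87.3]);print('s',u@(s['position'][:2]-P))
im=arm.get_image('wrist');cv2.imwrite('pics/w8.png',im[:,:,::-1])
print([(np.round(x['location']),round(x['p'],2)) for x in arm.find_in('wrist','loop_bar')][:3],proj('wrist',np.r_[P-26.4*u,155.6]))
arm.get_image('scene');print([(np.round(x['location']),round(x['p'],2)) for x in arm.find_in('scene','loop_bar')][:3],proj('scene',np.r_[P-26.4*u,155.6]))
E
```

```text
clock: 22.0
position: [506.8, 75.8, 145.9]
ee_rot: [0.183, -0.683, 0.707, -0.009]
contact_force: [-1.2, -0.6, 1.7]
gripper_width: -0.0
t 22.0 p [506.8  75.8 145.9] F [-1.2 -0.6  1.7] w -0.0 j [ 0.441  0.401 -0.205 -0.043 -1.21   1.426]
[[-0.933, -0.237, 0.272], [-0.264, -0.067, -0.962], [0.247, -0.969, 0.0]]
s -42.44965943051443
[(array([318., 296.]), 0.96), (array([ 57., 360.]), 0.8)] [[314.47450511 303.70594021]]
[(array([312., 144.]), 0.46)] [[338.05526678 198.53027894]]
```

```bash
python3 -m creep '[{"delta_pos":[-3.4,-0.8,0],"rot":[0,0,-0.03],"jaw":0},{"delta_pos":[-3.4,-0.7,0],"rot":[0,0,-0.03],"jaw":0},{"delta_pos":[-3.5,-0.6,0],"rot":[0,0,-0.03],"jaw":0},{"delta_pos":[-3.5,-0.5,0],"rot":[0,0,-0.03],"jaw":0},{"delta_pos":[-3.5,-0.4,0],"rot":[0,0,-0.03],"jaw":0},{"delta_pos":[-3.6,-0.1,0],"rot":[0,0,-0.02],"jaw":0},{"delta_pos":[-3.5,0,0],"rot":[0,0,-0.02],"jaw":0},{"delta_pos":[-3.5,0.2,0],"rot":[0,0,-0.02],"jaw":0},{"delta_pos":[-3.5,0.3,0],"rot":[0,0,-0.02],"jaw":0},{"delta_pos":[-3.4,0.5,0],"rot":[0,0,-0.02],"jaw":0}]'
python3 - <<'E'
from h import *
s=st();th=.275;u=np.array([np.cos(th),np.sin(th)]);P=np.array([547.7,87.3]);print('s',u@(s['position'][:2]-P))
im=arm.get_image('wrist');cv2.imwrite('pics/w9.png',im[:,:,::-1])
print([(np.round(x['location']),round(x['p'],2)) for x in arm.find_in('wrist','loop_bar')][:3],proj('wrist',np.r_[P+5.4*u,135.2]))
E
```

```text
clock: 23.03
position: [537.8, 84.5, 135.0]
ee_rot: [0.268, -0.655, 0.703, 0.08]
contact_force: [-0.6, -1.3, 0.3]
gripper_width: -0.1
t 23.0333 p [537.8  84.5 135. ] F [-0.6 -1.3  0.3] w -0.1 j [ 0.415  0.593  0.034 -0.067 -1.509  1.452]
[[-0.844, -0.462, 0.272], [-0.238, -0.131, -0.962], [0.48, -0.877, -0.0]]
s -10.307432668423525
[(array([318., 291.]), 0.95), (array([ 75., 342.]), 0.92)] [[314.35031827 295.26363348]]
```

```bash
python3 -m creep '[{"delta_pos":[-3.3,0.5,0],"rot":[0,0,-0.03],"jaw":0},{"delta_pos":[-3.3,0.6,0],"rot":[0,0,-0.03],"jaw":0},{"delta_pos":[-3.3,0.7,0],"rot":[0,0,-0.03],"jaw":0},{"delta_pos":[-3.3,1.5,0],"rot":[0,0,-0.01],"jaw":0},{"delta_pos":[-3.3,2,0],"rot":[0,0,0],"jaw":0},{"delta_pos":[-2,1.2,0],"rot":[0,0,0],"jaw":0},{"delta_pos":[0,0,0],"rot":[0,0,0],"jaw":0},{"delta_pos":[0,0,0],"rot":[0,0,0],"jaw":0},{"delta_pos":[0,0,0],"rot":[0,0,0],"jaw":0},{"delta_pos":[0,0,0],"rot":[0,0,0],"jaw":0}]'
python3 - <<'E'
from h import *
s=st();th=.275;u=np.array([np.cos(th),np.sin(th)]);P=np.array([547.7,87.3]);print('s',u@(s['position'][:2]-P))
im=arm.get_image('wrist');cv2.imwrite('pics/w10.png',im[:,:,::-1])
print([(np.round(x['location']),round(x['p'],2)) for x in arm.find_in('wrist','loop_bar')][:3])
for t in(1.5,1.7,1.86,2.2):print(t,proj('wrist',np.r_[P+(-43.5+64*np.sin(t-.63))*u,93.9+64*np.cos(t-.63)]))
E
```

```text
clock: 23.97
position: [549.1, 87.7, 120.3]
ee_rot: [0.299, -0.641, 0.698, 0.114]
contact_force: [-0.0, -1.0, 0.4]
gripper_width: 0.1
t 23.9667 p [549.1  87.7 120.3] F [-0.  -1.   0.4] w 0.1 j [ 0.408  0.678  0.117 -0.075 -1.605  1.459]
[[-0.795, -0.543, 0.272], [-0.225, -0.153, -0.962], [0.564, -0.826, -0.0]]
s 1.413930320076166
[(array([318., 245.]), 0.62), (array([ 77., 335.]), 0.59)]
1.5 [[314.26400329 347.78529095]]
1.7 [[314.27216228 312.41753464]]
1.86 [[314.29895138 284.49050637]]
2.2 [[314.4024529  233.59683045]]
```

No force is left and the loop shows near the shut position, so it has snapped. I retreat and check.

```bash
python3 -m creep '[{"delta_pos":[3,-5,0],"rot":[0,0,0],"jaw":0},{"delta_pos":[3,-12,0],"rot":[0,0,0],"jaw":0},{"delta_pos":[8,-18,0],"rot":[0,0,0],"jaw":0},{"delta_pos":[14,-20,0],"rot":[0,0,0],"jaw":0},{"delta_pos":[18,-20,0],"rot":[0,0,0],"jaw":0},{"delta_pos":[18,-18,0],"rot":[0,0,0],"jaw":0},{"delta_pos":[14,-10,0],"rot":[0,0,0],"jaw":0},{"delta_pos":[5,-4,0],"rot":[0,0,0],"jaw":0},{"delta_pos":[0,0,0],"rot":[0,0,0],"jaw":0},{"delta_pos":[0,0,0],"rot":[0,0,0],"jaw":0}]'
python3 - <<'E'
from h import *
st();P=np.array([547.7,87.3]);th=.275;u=np.array([np.cos(th),np.sin(th)])
a=arm.get_image('scene')
print('scene bar shut pred',proj('scene',np.r_[P+20.5*u,94]))
for k in('plug','scoop_small_mid','scoop_large_mid'):print(k,[np.round(x['location']) for x in arm.find_in('scene',k)][:1])
b=arm.get_image('wrist');print('wrist bar shut pred',proj('wrist',np.r_[P+20.5*u,94]))
cv2.imwrite('pics/v12.png',np.hstack([cv2.resize(a[180:270,305:395],(400,400),interpolation=cv2.INTER_CUBIC),cv2.resize(b[:,80:560],(400,400))])[:,:,::-1])
E
```

```text
clock: 24.9
position: [541.0, 85.5, 254.6]
ee_rot: [0.3, -0.641, 0.698, 0.114]
contact_force: [-0.2, -0.7, -0.5]
gripper_width: -0.0
t 24.9 p [541.   85.5 254.6] F [-0.2 -0.7 -0.5] w -0.0 j [ 0.409  0.557  0.25  -0.079 -1.859  1.438]
[[-0.794, -0.544, 0.272], [-0.224, -0.153, -0.962], [0.565, -0.825, -0.001]]
scene bar shut pred [[357.40321572 223.3884542 ]]
plug [array([347., 358.])]
scoop_small_mid [array([248., 318.])]
scoop_large_mid [array([267., 435.])]
wrist bar shut pred [[314.81883938  51.53055366]]
```

View pics/v12.png

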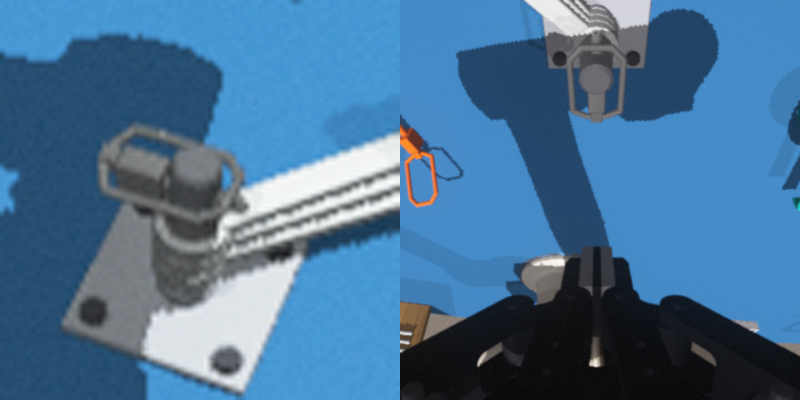

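The picture shows the loop shut around the post: bar at scene (358,222), predicted (357,223). Nose and head depth are only known to about 2 mm, so I will press the pin's back lightly with the closed fingers to confirm it is home.

```bash
python3 -m creep '[{"delta_pos":[10,0,0],"rot":[0,0,0.1],"jaw":0},{"delta_pos":[20,0,0],"rot":[0,0,0.1],"jaw":0},{"delta_pos":[20,0,0],"rot":[0,0,0.1],"jaw":0},{"delta_pos":[20,0,0],"rot":[0,0,0.1],"jaw":0},{"delta_pos":[10,0,0],"rot":[0,0,0.1],"jaw":0},{"delta_pos":[0,0,0],"rot":[0,0,0.1],"jaw":0},{"delta_pos":[0,0,0],"rot":[0,0,0],"jaw":0},{"delta_pos":[0,0,0],"rot":[0,0,0],"jaw":0},{"delta_pos":[0,0,0],"rot":[0,0,0],"jaw":0},{"delta_pos":[0,0,0],"rot":[0,0,0],"jaw":0}]'
python3 - <<'E'
from h import *
st();th=.275;u=np.array([np.cos(th),np.sin(th),0]);P=np.array([547.6,87.4,0]);goal(P-u*80+[0,0,82],th)
E
```

```text
clock: 25.98
position: [471.7, 65.9, 285.3]
ee_rot: [0.098, -0.7, 0.701, -0.096]
contact_force: [0.2, 0.4, -0.6]
gripper_width: -0.2
t 25.9833 p [471.7  65.9 285.3] F [ 0.2  0.4 -0.6] w -0.2 j [ 0.481  0.091 -0.247 -0.    -1.234  1.365]
[[-0.962, -0.002, 0.272], [-0.272, -0.001, -0.962], [0.002, -1.0, 0.0]]
rot [-0.0003  0.0001  0.0018] shift before turn [ 8.0000e-01  2.0331e+02 -1.1000e-01] after [ 1.1700e+00  2.0331e+02 -5.0000e-02]
```

```bash
python3 -m creep '[{"delta_pos":[1,18,0],"rot":[0,0,0],"jaw":0},{"delta_pos":[0,30,0],"rot":[0,0,0],"jaw":0},{"delta_pos":[0,32,0],"rot":[0,0,0],"jaw":0},{"delta_pos":[0,32,0],"rot":[0,0,0],"jaw":0},{"delta_pos":[0,32,0],"rot":[0,0,0],"jaw":0},{"delta_pos":[0,30,0],"rot":[0,0,0],"jaw":0},{"delta_pos":[0,20,0],"rot":[0,0,0],"jaw":0},{"delta_pos":[0,9,0],"rot":[0,0,0],"jaw":0},{"delta_pos":[0,0,0],"rot":[0,0,0],"jaw":0},{"delta_pos":[0,0,0],"rot":[0,0,0],"jaw":0}]'
python3 -m creep '[{"delta_pos":[-3,0,0],"rot":[0,0,0],"jaw":0},{"delta_pos":[-3,0,0],"rot":[0,0,0],"jaw":0},{"delta_pos":[-3,0,0],"rot":[0,0,0],"jaw":0},{"delta_pos":[-3,0,0],"rot":[0,0,0],"jaw":0},{"delta_pos":[-2,0,0],"rot":[0,0,0],"jaw":0},{"delta_pos":[-2,0,0],"rot":[0,0,0],"jaw":0},{"delta_pos":[-1,0,0],"rot":[0,0,0],"jaw":0},{"delta_pos":[-1,0,0],"rot":[0,0,0],"jaw":0},{"delta_pos":[0,0,0],"rot":[0,0,0],"jaw":0},{"delta_pos":[0,0,0],"rot":[0,0,0],"jaw":0}]'
```

```text
clock: 26.82
position: [470.9, 65.6, 82.8]
ee_rot: [0.097, -0.7, 0.701, -0.097]
contact_force: [-0.1, 0.2, 0.5]
gripper_width: 0.1
clock: 27.65
position: [487.2, 70.1, 82.9]
ee_rot: [0.097, -0.7, 0.7, -0.097]
contact_force: [0.4, 0.5, 0.4]
gripper_width: 0.1
```

```bash
python3 -m creep '[{"delta_pos":[-1,0,0],"rot":[0,0,0],"jaw":0},{"delta_pos":[-1,0,0],"rot":[0,0,0],"jaw":0},{"delta_pos":[-1,0,0],"rot":[0,0,0],"jaw":0},{"delta_pos":[-1,0,0],"rot":[0,0,0],"jaw":0},{"delta_pos":[0,0,0],"rot":[0,0,0],"jaw":0},{"delta_pos":[0,0,0],"rot":[0,0,0],"jaw":0},{"delta_pos":[0,0,0],"rot":[0,0,0],"jaw":0},{"delta_pos":[0,0,0],"rot":[0,0,0],"jaw":0},{"delta_pos":[0,0,0],"rot":[0,0,0],"jaw":0},{"delta_pos":[0,0,0],"rot":[0,0,0],"jaw":0}]'
python3 -m creep '[{"delta_pos":[-0.7,0,0],"rot":[0,0,0],"jaw":0},{"delta_pos":[-0.7,0,0],"rot":[0,0,0],"jaw":0},{"delta_pos":[-0.6,0,0],"rot":[0,0,0],"jaw":0},{"delta_pos":[0,0,0],"rot":[0,0,0],"jaw":0},{"delta_pos":[0,0,0],"rot":[0,0,0],"jaw":0},{"delta_pos":[0,0,0],"rot":[0,0,0],"jaw":0},{"delta_pos":[0,0,0],"rot":[0,0,0],"jaw":0},{"delta_pos":[0,0,0],"rot":[0,0,0],"jaw":0},{"delta_pos":[0,0,0],"rot":[0,0,0],"jaw":0},{"delta_pos":[0,0,0],"rot":[0,0,0],"jaw":0}]'
```

```text
clock: 28.48
position: [489.7, 70.6, 82.5]
ee_rot: [0.098, -0.7, 0.701, -0.096]
contact_force: [-5.0, -1.3, 2.4]
gripper_width: -0.3
clock: 29.32
position: [489.8, 70.4, 82.2]
ee_rot: [0.099, -0.7, 0.701, -0.094]
contact_force: [-8.3, -2.5, 4.1]
gripper_width: -0.2
```

Hard stop at 5–8.5 N with only 0.1 mm of travel, so the pin is home. I back off and hand in.

```bash
python3 -m creep '[{"delta_pos":[2,0,0],"rot":[0,0,0],"jaw":0},{"delta_pos":[4,0,0],"rot":[0,0,0],"jaw":0},{"delta_pos":[8,0,0],"rot":[0,0,0],"jaw":0},{"delta_pos":[15,0,0],"rot":[0,0,0],"jaw":0},{"delta_pos":[15,-15,0],"rot":[0,0,0],"jaw":0},{"delta_pos":[10,-30,0],"rot":[0,0,0],"jaw":0},{"delta_pos":[0,-30,0],"rot":[0,0,0],"jaw":0},{"delta_pos":[0,-20,0],"rot":[0,0,0],"jaw":0},{"delta_pos":[0,-8,0],"rot":[0,0,0],"jaw":0},{"delta_pos":[0,0,0],"rot":[0,0,0],"jaw":0}]'
python3 - <<'E'
from h import *
st();P=np.array([547.7,87.3]);th=.275;u=np.array([np.cos(th),np.sin(th)])
for k in('scene','top'):
    im=arm.get_image(k)
    for q in('loop_bar','plug','scoop_small_mid','scoop_large_mid'):print(k,q,[np.round(x['location']) for x in arm.find_in(k,q)][:2])
a=cv2.cvtColor(cv2.imread('pics/v12.png')[:,:400],6);b=cv2.cvtColor(cv2.resize(arm.get_image('scene')[180:270,305:395],(400,400),interpolation=cv2.INTER_CUBIC),7)
print('match around loop',cv2.minMaxLoc(cv2.matchTemplate(b,a[110:230,90:260],cv2.TM_CCOEFF_NORMED))[1::2])
arm.job_done()
E
```

```text
clock: 30.15
position: [442.6, 58.0, 188.1]
ee_rot: [-0.095, 0.701, -0.7, 0.1]
contact_force: [0.3, -0.7, -0.1]
gripper_width: -0.2
t 30.15 p [442.6  58.  188.1] F [ 0.3 -0.7 -0.1] w -0.2 j [ 0.497  0.115 -0.478  0.    -0.97   1.35 ]
[[-0.962, 0.006, 0.272], [-0.272, 0.003, -0.962], [-0.007, -1.0, -0.001]]
scene loop_bar [array([379., 119.]), array([343., 225.])]
scene plug [array([346., 357.])]
scene scoop_small_mid [array([248., 318.])]
scene scoop_large_mid [array([264., 439.])]
top loop_bar [array([138., 297.]), array([284., 232.])]
top plug [array([388., 170.])]
top scoop_small_mid [array([433., 253.])]
top scoop_large_mid [array([495., 172.])]
match around loop (0.6642186045646667, (90, 110))
the job is handed in; nothing more can be done
```

The rack is locked and the job is handed in, at 30 s of the 64 s allowed. I felt the steel pin into the cross hole and pushed it home. I then let go and swung the loop up over the post until it snapped shut.

Last checks:
- **Head home:** I pressed lightly on the pin's back (5–8.5 N). It moved only 0.1 mm, so it is against a firm stop. From the camera images alone, its depth is known only to about 2 mm, within the 3 mm limit but not measured tightly.
- **Loop shut:** the picture after the snap showed the bar within about 2 px of its predicted shut position in the scene view. The wrist view was about 4 px off. The final comparison placed the loop at exactly the same spot, with only a moderate match score (0.66) because the arm's shadow had moved.
- **Forces:** readings stayed at or below about 10 N, checked at the end of each move.
- **Plug and scoops:** they show within about 4 px of where they started. That is within the networks' scatter, and I never moved near them.
- **Hands off:** the arm ended well clear of everything.

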